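# Fetch the diverter block from behind the check valves

## Task

Fetch the low dark iron diverter block that stands in the blue stock bay behind the two tall check valves. First park both valves upright on the black mat and let go of them, then stand the block upright on the white square in the middle of the green order tray; only after that put the valves back in the bay, each upright and centred on the label of its cap's colour. Do not disturb the pressure gauge or the amber jar.

Things in the scene. Friction and masses are not known exactly. Their poses are not given: they have to be found in the camera images.
- red_valve: tall check valve, brass with a red cap, 112 mm high: hexagonal foot 40 mm across corners (0 to 35 mm up), smooth round barrel 34 mm in diameter (35 to 92 mm up; grip it here, best at 70 to 85 mm), cap 30 mm wide on top; about 0.4 kg. Origin: centre of its underside, z up along the valve. It starts standing on the red label, centred.
- yellow_valve: tall check valve, bright steel with a yellow cap, 112 mm high: hexagonal foot 40 mm across corners (0 to 35 mm up), smooth round barrel 34 mm in diameter (35 to 92 mm up; grip it here, best at 70 to 85 mm), cap 30 mm wide on top; about 0.4 kg. Origin: centre of its underside, z up along the valve. It starts standing on the yellow label, centred.
- block: low dark iron block, 36 x 36 mm, 32 mm high, with a white round plug (22 mm wide, 10 mm high) on top. Round ports stand 6 mm out of its two x faces, so grip its flat y faces (36 mm apart), 10 to 28 mm above its underside; 0.25 kg. Origin: centre of the underside, z up. It starts on the bay's floor, in the back half, within 12 degrees of the bay's yaw; the tall valves leave no room for a gripper above it.
- red_label: red square label plate, 56 x 56 mm, 3 mm thick, fixed on the floor of the bay in its front half, beside the yellow one; the home of the red-capped valve. Origin: centre of its underside (4 mm above the bench); its top is 3 mm above that. Axes parallel to the bay's.
- yellow_label: yellow square label plate, 56 x 56 mm, 3 mm thick, fixed on the floor of the bay in its front half, beside the red one; the home of the yellow-capped valve. Origin: centre of its underside (4 mm above the bench); its top is 3 mm above that. Axes parallel to the bay's.
- bay: stock bay fixed to the bench: brown floor 4 mm thick, 122 mm (x) by 144 mm (y); blue side and back walls 4 mm thick, 30 mm high, 136 mm apart inside in y. Open at the front (-x); back wall's inner face at x = +54 mm. Labels centred at x = -30, y = +30 and -30 mm (which is which varies); the block starts near x = +19, y = 0. Origin: on the bench, 3 mm behind the floor's centre; z up.
- mat: black rubber mat fixed to the bench, 130 mm (x) by 180 mm (y), 3 mm thick: the side area on which the valves are parked. Origin: centre of its underside, on the bench; z up.
- tray: green order tray fixed to the bench, 140 mm (x) by 160 mm (y) outside, walls 4 mm thick and 28 mm high, floor 4 mm thick, with a white square of 56 mm at its middle. Origin: centre of its underside, on the bench; z up.
- gauge: loose pressure gauge lying on its back, a steel disc 60 mm in diameter and 28 mm high with a white face and a brass stem 16 mm thick that sticks out 20 mm to its +x; not to be disturbed. Origin: centre of its underside.
- jar: loose amber glass jar with a black lid, 48 mm in diameter, 70 mm high; not to be disturbed. Origin: centre of its underside.
Mind the look-alikes: they are no part of the job. There is more than one size of the red_valve; the job needs the largest.

How it is judged:
By the outcome, as a careful person would: the job done as asked, in the order asked, and still so for the second after the job is handed in, with the robot touching nothing.
It also fails if it takes over 120 s, if anything falls off the work surface, if the arm or the gripper's body presses on something with over 40 N, if the wrist force passes 120 N, or if a joint passes its speed limit or range.

## Robot

A 6-joint arm with a two-finger parallel gripper is mounted at the origin on the work surface. World frame = base frame: x ahead of the robot, y to its left, z up, the work surface at z = 0. Lengths are in m, angles in rad, forces in N, time in s.
With the tool pointing down it reaches from about 0.425 to 0.95 m from the base axis. Payload 3.5 kg.
Tool frame: the origin (TCP) lies midway between the tips of the shut fingers; the grasp point (between the pads) lies 19 mm behind it; z points along the fingers, y is the line along which they close (so a half turn about z gives the same grasp; the last joint's range is limited). The gripper opens to 85 mm and grips with 20 to 120 N. Pads are 22 mm wide; open, the fingers measure 114 mm over their backs; the gripper's body (76 mm by 85 mm) begins 54 mm behind the grasp point. The pads swing forward as they close: fully open they stand 13 mm farther back than shut.
Start: joints at [-1.337, 0.286, 1.577, -0, 1.279, -0.15], TCP at [0.253, -0.626, 0.231] pointing down, gripper open.
Joint ranges: [-2.77, 2.77], [-0.9, 2.22], [0.21, 2.48], [-1.53, 4.67], [0.24, 2.81], [-2.84, 2.84]. Speed limits (rad/s): [2.79, 2.79, 3.14, 3.14, 3.14, 3.14].

## Interface

Orientations are given as a unit quaternion [x, y, z, w].
In Python, from plant import get_state, read_camera, ctrl gives the robot as it stands.
- The arm moves only by the shell command python3 -m crank 'ROWS' [FORCE]. ROWS is JSON, a list of rows, each a list of 3 entries, a list of its own where there are three numbers: the shift along the tool's x, y, z in mm, then the turn about the tool's z in degrees, then the closure in counts, from 0 (fully open) to 255 (shut). In form: [[[tx, ty, tz], yaw, claw], ...]. A call has 1 to 10 rows; each row is the pose to reach, as a shift and turn from the pose commanded when the call began, along the tool's axes at that moment; what a row does not reach only later rows make up. A row lasts 1/10 s, in which the tool goes at most 50 mm and 8.59 degrees, less where a joint would pass 70% of its speed; a pose out of reach is approached as far as the arm can. A call with a gripper value outside its range is refused whole. The fingers move at their own pace and stop on an object; FORCE is the grip in N (left out, the last holds). Time passes only in rows, so rows that repeat a pose let the fingers close. It gives the time, the measured TCP pose, the force, the opening and the grip force at its end, in the units of the state.
- get_state(): the state, without advancing time (a new reading comes with each control period).
- read_camera(name): name is "scene" or "side" or "wrist"; returns a dict with "frame" (384x512x3 uint8, blue, green, red), "range_z" (384x512 float32, m along the optical axis (not along the pixel's ray), 0 where there is no reading), "vfov" (degrees; the focal length in pixels is half the picture's height over the tangent of half this angle, whatever the lens; pixels are square), "cx", "cy" (the principal point, pixels), "k1" (the pictures are not rectified: a ray, as slopes to the right and down, at radius r is drawn at 1 + k1 r^2 times it, then the intrinsics apply), "origin" and "orientation" of the camera in the world. Camera axes: x right, y down, z forward; pixel columns grow to the right and rows downward; lengths in m; the calibration is good to about 2 mm. A picture is of the moment at which its call begins.
- ctrl.sign_off(): hands the job in; it is judged then, once.
The state is a dict: "time": time; "qpos": joint angles; "dq": joint speeds; "joint_efforts": joint torques, N m; "eef_pos": TCP position; "tcp_rot": TCP orientation; "contact_force": force on the tool from outside, world axes, zero at the start; "wrist_torque": the same for the moment, N m; "opening": opening from 0.0 (shut) to 1.0 (fully open); "finger_force": force on a finger pad.
Only numpy, scipy, OpenCV 4.12 (cv2) and the standard library are available. Lean on these libraries where they do the work, as an engineer would, in place of code of your own. Each camera call takes 0.05 s, during which the arm holds its last target. There are 200 camera calls.

## Working session

There is one attempt and no reset: what is moved stays moved. The work goes in short steps, Python scripts to look and compute and a shell command to move; the robot and the scene stay as the last step left them, time stands still between calls to the robot, and variables do not carry over. Pictures are saved under pics/ and viewed, at most 14 in all, crops included, and the job is handed in when it is done.

```bash
ls; mkdir -p pics
cat > h.py <<'E'
import numpy as np, cv2
from scipy.spatial.transform import Rotation as R
from plant import get_state, read_camera, ctrl
def cam(n):
    c=read_camera(n); h=c["frame"].shape[0]
    c["f"]=h/2/np.tan(np.radians(c["vfov"])/2); c["R"]=R.from_quat(c["orientation"]).as_matrix(); c["o"]=np.array(c["origin"]); return c
def slopes(c,uv):
    d=(np.atleast_2d(uv).astype(float)-[c["cx"],c["cy"]])/c["f"]; s=d.copy()
    for _ in range(20): s=d/(1+c["k1"]*(s**2).sum(1,keepdims=True))
    return s
def plane(c,uv,z):
    s=slopes(c,uv); r=np.c_[s,np.ones(len(s))]@c["R"].T
    return c["o"]+r*((z-c["o"][2])/r[:,2])[:,None]
def cloud(c):
    h,w=c["range_z"].shape; v,u=np.mgrid[:h,:w]; s=slopes(c,np.c_[u.ravel(),v.ravel()])
    p=np.c_[s,np.ones(len(s))]*c["range_z"].reshape(-1,1)
    p=p@c["R"].T+c["o"]; p[c["range_z"].ravel()==0]=np.nan; return p.reshape(h,w,3)
def proj(c,P):
    q=(np.atleast_2d(P)-c["o"])@c["R"]; s=q[:,:2]/q[:,2:]; s=s*(1+c["k1"]*(s**2).sum(1,keepdims=True)); return s*c["f"]+[c["cx"],c["cy"]]
E
python3 - <<'E'
from h import *
s=get_state(); print(s)
for n in("scene","side","wrist"):
    c=cam(n); cv2.imwrite(f"pics/{n}0.png",c["frame"]); print(n,c["f"],c["k1"],c["o"],c["R"][:,2])
E
```

```text
pics
{'time': 0.0, 'qpos': array([-1.33701825e+00,  2.87190594e-01,  1.57819058e+00,  3.47572505e-05,
        1.27857463e+00, -1.50015586e-01]), 'dq': array([2.11441860e-05, 1.02329181e-04, 1.33946552e-03, 1.15819999e-03,
       5.46741192e-04, 1.48710369e-04]), 'joint_efforts': array([ 9.83092141e-04, -4.05975330e+01, -2.92627591e+01, -6.82951236e-05,
        5.71083860e-03, -1.37442633e-06]), 'eef_pos': array([ 0.25261945, -0.62523908,  0.2299232 ]), 'tcp_rot': array([ 9.81644509e-01,  1.90716182e-01, -3.28498632e-05, -1.18123215e-03]), 'contact_force': array([ 0.05896346, -0.32298323,  0.2025083 ]), 'wrist_torque': array([ 0.0064984 , -0.00209711, -0.04411182]), 'finger_force': 0.0, 'opening': 1.0010003350171353}
scene 446.0509033400031 -0.007898210825390616 [1.00026641 0.49849952 0.94020812] [-0.41264833 -0.4507808  -0.79152892]
side 469.3483193969478 0.00017003878643956865 [-0.08267166 -0.63548678  0.94006498] [ 0.46807108  0.48976973 -0.73555086]
wrist 284.38482030050284 -0.032449223301150236 [ 0.3209693  -0.59764053  0.37318254] [-0.26984583 -0.10565538 -0.95708943]
```

View pics/scene0.png

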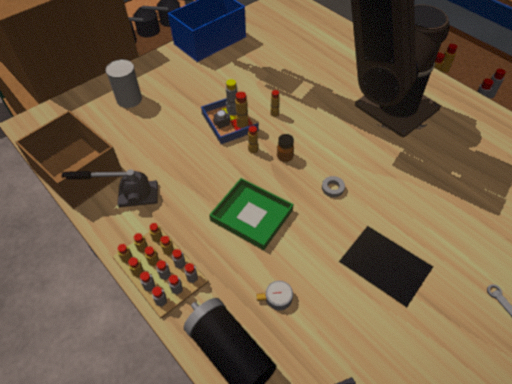

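View pics/side0.png

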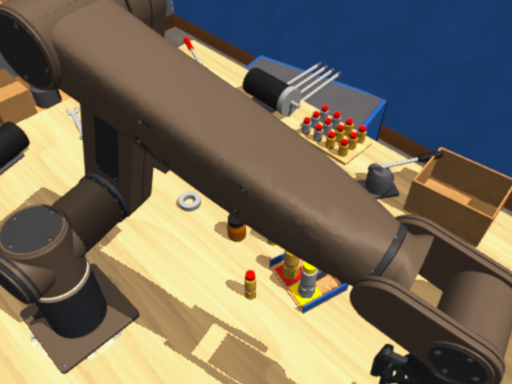

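The scene view shows the bay at about (228,118) and the valves at about (241,108) red and (231,97) yellow. The tray is at (252,215), the mat at (387,264), the gauge at (279,294) and the jar at (286,147). Red-capped candidates are (241,108) in the bay, (275,103) and (253,138) loose and smaller, and the rack of miniatures around (160,265). I choose (241,108), which is the tallest and stands on the red label. I'll check it in a close crop and measure.

```bash
cat > m.py <<'E'
from h import *
c=cam("scene"); f=c["frame"]; P=cloud(c)
cv2.imwrite("pics/bay1.png",cv2.resize(f[70:170,180:310],None,fx=6,fy=6,interpolation=cv2.INTER_CUBIC)[:600,:780])
hsv=cv2.cvtColor(f,cv2.COLOR_BGR2HSV); H,S,V=cv2.split(hsv)
def box(m,name):
    n,l,st,ce=cv2.connectedComponentsWithStats(m.astype(np.uint8))
    for i in range(1,n):
        if st[i,4]<12: continue
        p=P[l==i]; p=p[~np.isnan(p[:,0])]
        if len(p): print(name,ce[i].round(),st[i,4],"med",np.median(p,0).round(3),"zmax",np.percentile(p[:,2],95).round(3))
roi=np.zeros(H.shape,bool); roi[70:170,190:310]=1
box(((H<8)|(H>172))&(S>170)&(V>70)&roi,"red"); box((H>23)&(H<33)&(S>170)&(V>90)&roi,"yel")
z=P[...,2]
def rect(m,zz,name):
    m=cv2.morphologyEx(m.astype(np.uint8),cv2.MORPH_OPEN,np.ones((3,3)))
    k=max(cv2.findContours(m,0,cv2.CHAIN_APPROX_NONE)[0],key=cv2.contourArea)[:,0]
    q=plane(c,k,zz)[:,:2].astype(np.float32)*1000; print(name,cv2.minAreaRect(q)); return q
g=np.zeros(H.shape,bool); g[170:255,200:300]=1
rect((H>45)&(H<80)&(S>120)&g,.028,"tray(rim)")
rect((S<60)&(V>120)&g,.004,"white")
g[:]=0; g[215:310,330:440]=1
rect((V<40)&g,.003,"mat")
g[:]=0; g[90:145,195:262]=1
q=rect((H>105)&(H<125)&(S>120)&g,.030,"bay")
for nm,(x0,x1,y0,y1),(lo,hi) in[("gauge",(255,300,275,315),(.015,.05)),("jar",(274,300,130,165),(.05,.1)),("redsmall1",(266,285,86,120),(.02,.2)),("redsmall2",(244,262,125,156),(.02,.2))]:
    p=P[y0:y1,x0:x1].reshape(-1,3); p=p[(p[:,2]>lo)&(p[:,2]<hi)]; print(nm,p.mean(0).round(3),p.min(0).round(3),p.max(0).round(3))
E
python3 m.py
```

```text
red [275.  92.] 36 med [ 0.302 -0.226  0.086] zmax 0.09
red [240.  95.] 67 med [ 0.409 -0.252  0.12 ] zmax 0.123
red [235. 124.] 50 med [ 0.426 -0.265  0.009] zmax 0.024
red [252. 129.] 46 med [ 0.449 -0.158  0.086] zmax 0.089
yel [231.  82.] 59 med [ 0.396 -0.313  0.12 ] zmax 0.124
yel [224. 109.] 13 med [ 0.409 -0.34   0.008] zmax 0.016
yel [232. 117.] 20 med [ 0.411 -0.295  0.01 ] zmax 0.012
tray(rim) ((600.8660888671875, 9.889762878417969), (146.11871337890625, 164.45455932617188), 15.818365097045898)
white ((597.2022705078125, 5.222751617431641), (57.35593795776367, 57.21238327026367), 15.480707168579102)
mat ((454.48162841796875, 321.6671142578125), (124.19855499267578, 174.5913543701172), 8.564658164978027)Traceback (most recent call last):
  File "m.py", line 24, in <module>
    q=rect((H>105)&(H<125)&(S>120)&g,.030,"bay")
  File "m.py", line 16, in rect
    k=max(cv2.findContours(m,0,cv2.CHAIN_APPROX_NONE)[0],key=cv2.contourArea)[:,0]
      ~~~^^^^^^^^^^^^^^^^^^^^^^^^^^^^^^^^^^^^^^^^^^^^^^^^^^^^^^^^^^^^^^^^^^^^
ValueError: max() iterable argument is empty
```

View pics/bay1.png

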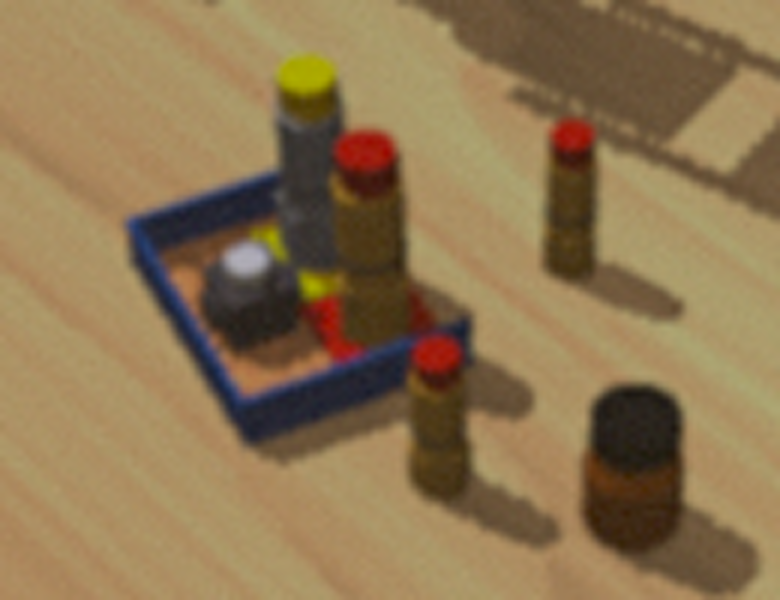

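The crop confirms the choice: the red-capped valve in the bay is the big one, while the two loose ones are thinner and about 86 mm tall. The block with its white plug is at about (221,114).

```bash
sed -i '/^g\[:\]=0; g\[90/,/^q=/d' m.py; sed -i 's/pics\/bay1/pics\/bay1b/' m.py
cat >> m.py <<'E'
for nm,m in(("redcap",((H<8)|(H>172))&(S>170)&(V>120)),("yelcap",(H>23)&(H<33)&(S>170)&(V>120))):
    m=(m&roi&(z>.112)).astype(np.uint8); k=np.vstack(cv2.findContours(m,0,cv2.CHAIN_APPROX_NONE)[0])[:,0]
    q=plane(c,k,.119)[:,:2].astype(np.float32)*1000; print(nm,cv2.minEnclosingCircle(q),cv2.minAreaRect(q))
m=(S<70)&(V>110); g=np.zeros(H.shape,bool); g[105:122,212:230]=1
v,u=np.nonzero(m&g); print("plug",plane(c,[[u.mean(),v.mean()]],.046),len(u))
E
python3 m.py | tail -8
```

```text
mat ((454.5492858886719, 321.89617919921875), (124.4023666381836, 174.84230041503906), 8.563324928283691)
gauge [0.705 0.215 0.028] [0.67  0.18  0.015] [0.742 0.245 0.033]
jar [ 0.403 -0.078  0.068] [ 0.378 -0.103  0.05 ] [ 0.421 -0.06   0.076]
redsmall1 [ 0.308 -0.222  0.059] [ 0.29  -0.239  0.021] [ 0.319 -0.213  0.091]
redsmall2 [ 0.448 -0.163  0.055] [ 0.388 -0.221  0.02 ] [ 0.464 -0.143  0.089]
redcap ((407.23614501953125, -256.9696044921875), 13.454791069030762) ((406.6869812011719, -256.5427551269531), (20.859752655029297, 25.194883346557617), 48.20838165283203)
yelcap ((393.3333435058594, -316.2166442871094), 13.844512939453125) ((393.3427734375, -316.3826599121094), (26.60956573486328, 25.61821746826172), 50.31243896484375)
plug [[ 0.44803595 -0.30127789  0.046     ]] 38
```

```bash
python3 -m crank '[[[264,-260,-10],-54.7,0],[[264,-260,-10],-54.7,0],[[264,-260,-10],-54.7,0],[[264,-260,-10],-54.7,0],[[264,-260,-10],-54.7,0],[[264,-260,-10],-54.7,0],[[264,-260,-10],-54.7,0],[[264,-260,-10],-54.7,0],[[264,-260,-10],-54.7,0],[[264,-260,-10],-54.7,0]]' 60
python3 - <<'E'
from h import *
c=cam("wrist"); cv2.imwrite("pics/w1.png",c["frame"]); np.save("w1P.npy",cloud(c)); print(c["o"],c["R"][:,2])
s=get_state(); print(s["qpos"].round(3),R.from_quat(s["tcp_rot"]).as_matrix().round(3).tolist())
E
```

```text
time: 1.25
eef_pos: [0.4003, -0.286, 0.2415]
tcp_rot: [0.784, 0.621, -0.0, 0.0]
contact_force: [0.3, 0.2, 0.3]
opening: 0.997
finger_force: 0.0
[ 0.4169344  -0.2136573   0.38452359] [-0.06705892 -0.28234324 -0.95696677]
[-0.828 -0.134  2.005 -0.     1.271 -0.595] [[0.23, 0.973, -0.0], [0.973, -0.23, -0.001], [-0.001, 0.0, -1.0]]
```

View pics/w1.png

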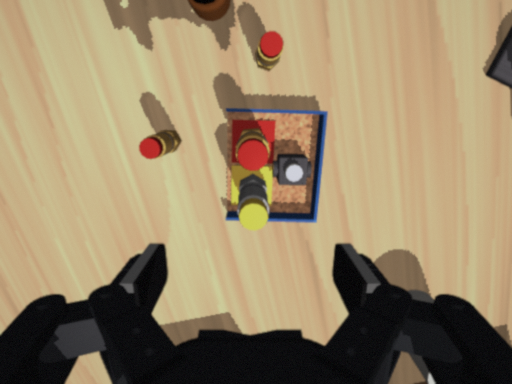

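The wrist view shows the bay with the red cap at (253,154), the yellow cap at (254,214) and the block's plug at (294,173). The blue walls run from (228,109) to (325,220). I'll measure these.

```bash
cat > w.py <<'E'
from h import *
c=cam("wrist"); f=c["frame"]; H,S,V=cv2.split(cv2.cvtColor(f,cv2.COLOR_BGR2HSV)); z=cloud(c)[...,2]
roi=np.zeros(H.shape,bool); roi[95:240,215:335]=1
def comp(m,zz,name,lo=-1,hi=1):
    m=(m&roi&(z>lo)&(z<hi)).astype(np.uint8); ks=cv2.findContours(m,0,cv2.CHAIN_APPROX_NONE)[0]
    if not ks: print(name,"none");return
    k=max(ks,key=cv2.contourArea)[:,0]
    q=plane(c,k,zz)[:,:2].astype(np.float32)*1000; (x,y),r=cv2.minEnclosingCircle(q); print(name,np.round([x,y,r],1),"rect",[np.round(a,1) for a in cv2.minAreaRect(q)])
red=((H<8)|(H>172))&(S>150); yel=(H>22)&(H<34)&(S>150); blu=(H>105)&(H<125)&(S>120)&(V>50)
comp(red&(V>90),.119,"redcap",.112); comp(yel&(V>90),.119,"yelcap",.112)
comp(red,.007,"redlabel",-.01,.02); comp(yel,.007,"yellabel",-.01,.02)
comp(blu,.03,"bay"); comp((S<60)&(V>110),.046,"plug",.02,.07); comp((V<75)&(S<110),.036,"block",.025,.05)
E
python3 w.py
```

```text
redcap [ 409.8 -254.8   14.8] rect [array([ 410.2, -255.1]), array([28.2, 28.1]), np.float64(76.0)]
yelcap [ 397.  -313.3   14.1] rect [array([ 395. , -308.9]), array([27.6, 18.3]), np.float64(27.0)]
redlabel [ 411.  -255.3   38.3] rect [array([ 411.5, -255.8]), array([57.2, 55.6]), np.float64(75.6)]
yellabel [ 370.3 -314.2   19.7] rect [array([ 371.6, -314.5]), array([38.9,  8.8]), np.float64(73.5)]
bay [ 429.6 -291.3   91.6] rect [array([ 429.9, -291.3]), array([142.3, 119.1]), np.float64(75.2)]
plug [ 451.9 -299.5   11.2] rect [array([ 451.8, -299.7]), array([21.1, 22. ]), np.float64(76.7)]
block [ 450.2 -295.1   22.3] rect [array([ 445.6, -287.1]), array([44.5, 23.7]), np.float64(30.3)]
```

```bash
python3 -m crank '[[[32.3,2.6,0],0,0],[[32.3,2.6,40],0,0],[[32.3,2.6,85],0,0],[[32.3,2.6,130],0,0],[[32.3,2.6,165],0,0],[[32.3,2.6,175.5],0,0],[[32.3,2.6,175.5],0,0],[[32.3,2.6,175.5],0,255],[[32.3,2.6,175.5],0,255],[[32.3,2.6,175.5],0,255]]' 60; python3 -m crank '[[[0,0,0],0,255],[[0,0,0],0,255],[[0,0,0],0,255],[[0,0,0],0,255]]' 60
```

```text
time: 2.35
eef_pos: [0.4113, -0.2563, 0.0679]
tcp_rot: [0.784, 0.62, 0.0, 0.002]
contact_force: [0.7, 0.2, 0.6]
opening: 0.513
finger_force: 0.0
time: 2.75
eef_pos: [0.4108, -0.2558, 0.0676]
tcp_rot: [0.784, 0.621, -0.0, 0.001]
contact_force: [-1.3, 0.4, 6.8]
opening: 0.38
finger_force: 59.1
```

```bash
python3 -m crank '[[[0,0,-40],0,255],[[0,0,-90],0,255],[[0,0,-140],0,255],[[274,47,-140],0,255],[[274,47,-140],0,255],[[274,47,-140],0,255],[[274,47,-140],0,255],[[274,47,-140],0,255],[[274,47,-140],0,255],[[274,47,-140],0,255]]'; python3 -m crank '[[[256,-121,0],0,255],[[256,-121,0],0,255],[[256,-121,0],0,255],[[256,-121,0],0,255],[[256,-121,0],0,255],[[256,-121,0],0,255],[[256,-121,0],0,255],[[256,-121,0],0,255]]'
python3 - <<'E'
from h import *
c=cam("wrist"); cv2.imwrite("pics/w2.png",c["frame"]); f=c["frame"]; H,S,V=cv2.split(cv2.cvtColor(f,cv2.COLOR_BGR2HSV)); z=cloud(c)[...,2]
print(R.from_quat(get_state()["tcp_rot"]).as_matrix().round(3).tolist())
E
```

```text
time: 3.75
eef_pos: [0.5186, 0.0045, 0.2043]
tcp_rot: [0.783, 0.622, -0.0, -0.002]
contact_force: [0.4, -0.8, -6.2]
opening: 0.384
finger_force: 61.7
time: 4.55
eef_pos: [0.4591, 0.2776, 0.2045]
tcp_rot: [0.784, 0.621, -0.001, 0.0]
contact_force: [0.5, -0.0, -4.5]
opening: 0.379
finger_force: 61.9
[[0.23, 0.973, -0.002], [0.973, -0.23, -0.002], [-0.002, -0.002, -1.0]]
```

View pics/w2.png

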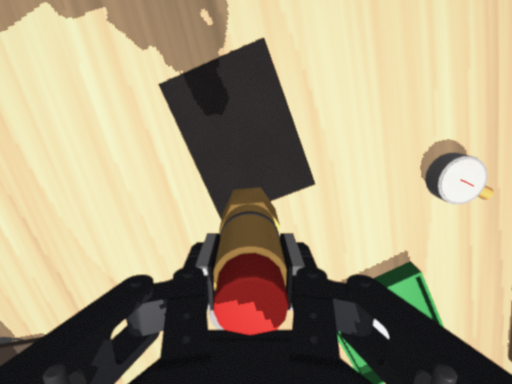

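The mat is visible with corners near (160,84), (265,38), (315,184) and about (222,213). The red valve is held upright near its lower edge, and the gauge is away at (460,178). I'll check the mat corners in world coordinates.

Run:
```python
from h import *
c=cam("wrist"); q=plane(c,[[160,84],[265,38],[315,184],[462,180]],.003)*1000; print(q.round(0).tolist(),(q[0]/2+q[2]/2).round(1))
print(proj(c,[.459,.2776,.003]))
```

```text
[[382.0, 399.0, 3.0], [509.0, 418.0, 3.0], [534.0, 242.0, 3.0], [718.0, 204.0, 3.0]] [458.4 320.4   3. ]
[[249.8517651  170.21809752]]
```

```bash
python3 -m crank '[[[0,0,45],0,255],[[0,0,90],0,255],[[0,0,125],0,255],[[0,0,136],0,255],[[0,0,139],0,255],[[0,0,140],0,255],[[0,0,140],0,255],[[0,0,140],0,255]]'; python3 -m crank '[[[0,0,0],0,0],[[0,0,0],0,0],[[0,0,0],0,0],[[0,0,0],0,0],[[0,0,0],0,0],[[0,0,-25],0,0],[[0,0,-60],0,0],[[0,0,-100],0,0],[[0,0,-140],0,0],[[0,0,-140],0,0]]'
python3 - <<'E'
from h import *
c=cam("wrist"); cv2.imwrite("pics/w3.png",c["frame"])
E
```

```text
time: 5.45
eef_pos: [0.4618, 0.2782, 0.0681]
tcp_rot: [0.784, 0.62, 0.002, 0.001]
contact_force: [-0.0, 0.5, -5.4]
opening: 0.381
finger_force: 61.5
time: 6.45
eef_pos: [0.4638, 0.2791, 0.2134]
tcp_rot: [0.784, 0.62, 0.006, 0.002]
contact_force: [0.3, 0.4, 0.9]
opening: 1.001
finger_force: 0.0
```

View pics/w3.png

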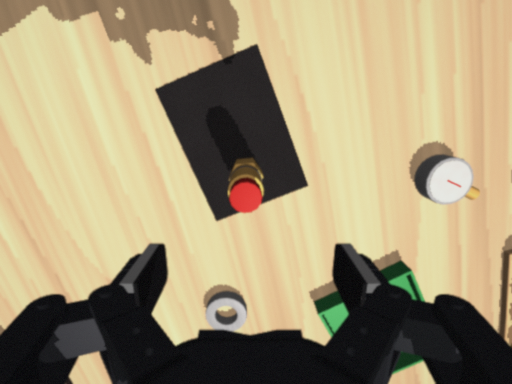

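The red valve stands upright on the mat, with its cap at (246,195), and it is released. Next is the yellow valve.

```bash
python3 -m crank '[[[-259,119,0],0,0],[[-259,119,0],0,0],[[-259,119,0],0,0],[[-259,119,0],0,0],[[-259,119,0],0,0],[[-259,119,0],0,0],[[-425,95,0],0,0],[[-425,95,0],0,0],[[-592,70,0],0,0],[[-592,70,0],0,0]]' ; python3 -m crank '[[[-210,-35,0],0,0],[[-210,-35,0],0,0],[[-210,-35,0],0,0],[[-210,-35,0],0,0],[[-210,-35,0],0,0],[[-210,-35,0],0,0]]'; python3 w.py; python3 -c "
from plant import get_state;s=get_state();print(s['eef_pos'],s['tcp_rot'],s['dq'].round(3))"
```

```text
time: 7.5
eef_pos: [0.4409, -0.1887, 0.2041]
tcp_rot: [0.784, 0.62, -0.0, -0.001]
contact_force: [1.1, 0.5, 0.2]
opening: 1.002
finger_force: 0.0
time: 8.1
eef_pos: [0.3589, -0.3848, 0.2042]
tcp_rot: [0.785, 0.619, 0.0, -0.001]
contact_force: [0.5, 0.4, -0.5]
opening: 1.004
finger_force: 0.0
redcap none
yelcap [ 399.3 -318.9   12.9] rect [array([ 401.4, -320.9]), array([25.7, 13.3]), np.float64(47.3)]
redlabel none
yellabel [ 382.4 -318.    23.9] rect [array([ 382.4, -318.1]), array([37.2, 30.5]), np.float64(74.2)]
bay [ 406.2 -357.2   53.3] rect [array([ 406.4, -356.6]), array([  4.2, 106.7]), np.float64(75.1)]
plug [ 379.4 -319.7    2.2] rect [array([ 378.7, -319.8]), array([1.4, 4.5]), np.float64(14.0)]
block [ 445.3 -314.9   16.2] rect [array([ 445.2, -315.4]), array([ 1. , 32.3]), np.float64(76.7)]
[ 0.35964146 -0.38342116  0.20428772] [ 7.84814087e-01  6.19729111e-01  4.66099048e-04 -1.56887808e-03] [ 0.038 -0.022  0.015  0.001  0.004  0.002]
```

```bash
python3 -m crank '[[[77,19,0],0,0],[[77,19,0],0,0],[[77,19,0],0,0],[[77,19,0],0,0]]'; sed -i 's/roi\[95:240,215:335\]=1/roi[20:235,195:345]=1/' w.py; python3 w.py; python3 -c "
from plant import get_state;s=get_state();print(s['eef_pos'])"
```

```text
time: 8.55
eef_pos: [0.3971, -0.3113, 0.2054]
tcp_rot: [0.783, 0.622, -0.0, -0.0]
contact_force: [-0.4, 0.7, 0.1]
opening: 1.002
finger_force: 0.0
redcap none
yelcap [ 396.4 -313.2   14.2] rect [array([ 394.6, -310.1]), array([27.8, 19.7]), np.float64(30.6)]
redlabel [ 411.1 -255.1   38.4] rect [array([ 411.1, -255.5]), array([57. , 56.4]), np.float64(75.6)]
yellabel [ 414.7 -301.4   13.5] rect [array([ 415.6, -300.9]), array([21.8, 19.9]), np.float64(65.6)]
bay [ 429.7 -291.1   91.8] rect [array([ 430.2, -291.5]), array([142.6, 118.9]), np.float64(75.3)]
plug [ 451.9 -299.4   11.3] rect [array([ 452.3, -299.2]), array([21.5, 21.6]), np.float64(77.0)]
block [ 449.3 -295.1   22.5] rect [array([ 444.8, -287.8]), array([44.4, 24.8]), np.float64(32.3)]
[ 0.39681743 -0.31215347  0.2055736 ]
```

```bash
python3 -m crank '[[[-1,0,45],0,0],[[-1,0,90],0,0],[[-1,0,125],0,0],[[-1,0,138],0,0],[[-1,0,138],0,0],[[-1,0,138],0,0],[[-1,0,138],0,255],[[-1,0,138],0,255],[[-1,0,138],0,255],[[-1,0,138],0,255]]' 60; python3 -m crank '[[[0,0,0],0,255],[[0,0,0],0,255],[[0,0,0],0,255],[[0,0,0],0,255],[[0,0,0],0,255]]'
```

```text
time: 9.6
eef_pos: [0.3969, -0.3151, 0.0691]
tcp_rot: [0.784, 0.62, 0.0, 0.001]
contact_force: [0.2, 0.7, 2.0]
opening: 0.382
finger_force: 59.7
time: 10.1
eef_pos: [0.397, -0.3151, 0.069]
tcp_rot: [0.784, 0.62, 0.0, 0.001]
contact_force: [1.3, -0.3, 5.5]
opening: 0.378
finger_force: 59.8
```

```bash
python3 -m crank '[[[0,0,-40],0,255],[[0,0,-90],0,255],[[0,0,-145],0,255],[[335,47,-145],0,255],[[335,47,-145],0,255],[[335,47,-145],0,255],[[335,47,-145],0,255],[[335,47,-145],0,255],[[335,47,-145],0,255],[[335,47,-145],0,255]]'; python3 -m crank '[[[339,-153,0],0,255],[[339,-153,0],0,255],[[339,-153,0],0,255],[[339,-153,0],0,255],[[339,-153,0],0,255],[[339,-153,0],0,255],[[339,-153,0],0,255],[[339,-153,0],0,255],[[339,-153,0],0,255],[[339,-153,0],0,255]]'
```

```text
time: 11.1
eef_pos: [0.5177, 0.0039, 0.2101]
tcp_rot: [0.784, 0.621, -0.001, -0.002]
contact_force: [0.9, -1.3, -5.9]
opening: 0.381
finger_force: 62.2
time: 12.1
eef_pos: [0.4467, 0.3654, 0.2101]
tcp_rot: [0.784, 0.621, -0.003, -0.0]
contact_force: [-0.3, -1.3, -6.3]
opening: 0.377
finger_force: 62.2
```

```bash
python3 -m crank '[[[2,0,45],0,255],[[2,0,90],0,255],[[2,0,130],0,255],[[2,0,140],0,255],[[2,0,144],0,255],[[2,0,145],0,255],[[2,0,145],0,255],[[2,0,145],0,255],[[2,0,145],0,255]]'
```

```text
time: 13.0
eef_pos: [0.4496, 0.3685, 0.0696]
tcp_rot: [0.784, 0.62, 0.002, 0.0]
contact_force: [-0.3, -0.6, -5.6]
opening: 0.377
finger_force: 61.9
```

```bash
python3 -m crank '[[[0,0,1],0,255],[[0,0,2],0,255],[[0,0,3],0,255],[[0,0,3.5],0,255],[[0,0,3.5],0,255]]'
```

```text
time: 13.5
eef_pos: [0.4487, 0.3681, 0.0651]
tcp_rot: [0.784, 0.62, -0.0, -0.0]
contact_force: [-2.2, -0.6, 1.3]
opening: 0.381
finger_force: 62.9
```

```bash
python3 -m crank '[[[0,0,0],0,0],[[0,0,0],0,0],[[0,0,0],0,0],[[0,0,0],0,0],[[0,0,0],0,0],[[0,0,-30],0,0],[[0,0,-80],0,0],[[0,0,-130],0,0],[[0,0,-150],0,0],[[0,0,-150],0,0]]'
python3 - <<'E'
from h import *
c=cam("wrist"); cv2.imwrite("pics/w4.png",c["frame"])
E
python3 -m crank '[[[-342,154,0],91.3,0],[[-342,154,0],91.3,0],[[-342,154,0],91.3,0],[[-342,154,0],91.3,0],[[-342,154,0],91.3,0],[[-342,154,0],91.3,0],[[-342,154,0],91.3,0],[[-342,154,0],91.3,0],[[-342,154,0],91.3,0],[[-342,154,0],91.3,0]]'
python3 -c "
from h import *
s=get_state();print(s['qpos'],R.from_quat(s['tcp_rot']).as_matrix().round(3).tolist())"
```

```text
time: 14.5
eef_pos: [0.451, 0.3693, 0.2198]
tcp_rot: [0.784, 0.62, 0.005, 0.001]
contact_force: [-0.1, -0.3, 0.1]
opening: 0.999
finger_force: 0.0
time: 15.55
eef_pos: [0.5184, -0.0015, 0.2111]
tcp_rot: [0.996, -0.085, -0.003, -0.0]
contact_force: [-0.3, 0.0, 0.2]
opening: 0.993
finger_force: 0.0
[-1.98698015e-01 -4.06529586e-02  1.97440942e+00  5.47227354e-05
  1.21330914e+00  1.54237342e+00] [[0.986, -0.169, -0.005], [-0.169, -0.986, 0.001], [-0.005, -0.0, -1.0]]
```

View pics/w4.png

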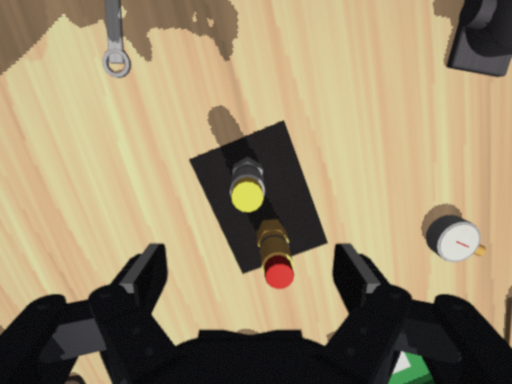

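Both valves stand upright on the mat, released (yellow cap at (247,195), red cap at (279,273)). I'll go above the block.

```bash
python3 -m crank '[[[-15,304,20],5,0],[[-15,304,20],5,0],[[-15,304,20],5,0],[[-15,304,20],5,0],[[-15,304,20],5,0],[[-15,304,20],5,0],[[-15,304,40],5,0],[[-15,304,40],5,0],[[-15,304,40],5,0]]'
cat > b.py <<'E'
from h import *
c=cam("wrist"); cv2.imwrite("pics/w5.png",c["frame"]); P=cloud(c); z=P[...,2]
f=c["frame"]; H,S,V=cv2.split(cv2.cvtColor(f,cv2.COLOR_BGR2HSV))
near=np.hypot(P[...,0]-.452,P[...,1]+.2995)<.045
m=(near&(z>.031)&(z<.05)).astype(np.uint8)
k=max(cv2.findContours(m,0,cv2.CHAIN_APPROX_NONE)[0],key=cv2.contourArea)[:,0]; print(k.min(0),k.max(0))
q=plane(c,k,.036)[:,:2].astype(np.float32)*1000; print("block",cv2.minAreaRect(q))
p=P[near&(z>.031)&(z<.040)][:,:2].astype(np.float32)*1000; print("cloud",cv2.minAreaRect(p))
pl=(near&(S<60)&(V>110)&(z>.038)).astype(np.uint8); k=max(cv2.findContours(pl,0,1)[0],key=cv2.contourArea)[:,0]
print("plug",cv2.minEnclosingCircle(plane(c,k,.046)[:,:2].astype(np.float32)*1000))
s=get_state();print(s['eef_pos'],R.from_quat(s['tcp_rot']).as_matrix().round(3).tolist())
E
python3 b.py
```

```text
time: 16.45
eef_pos: [0.455, -0.2967, 0.1719]
tcp_rot: [0.992, -0.124, -0.002, -0.002]
contact_force: [-0.6, -0.6, 0.4]
opening: 1.0
finger_force: 0.0
[236 162] [271 206]
block ((452.8840026855469, -299.2625732421875), (35.59980010986328, 46.3547477722168), 76.9439926147461)
cloud ((458.3560791015625, -301.0927429199219), (53.83858108520508, 61.17609786987305), 75.55048370361328)
plug ((452.4549560546875, -300.0472412109375), 11.496038436889648)
[ 0.45572688 -0.29670854  0.17306155] [[0.969, -0.245, -0.002], [-0.245, -0.969, 0.002], [-0.002, -0.002, -1.0]]
```

View pics/w5.png

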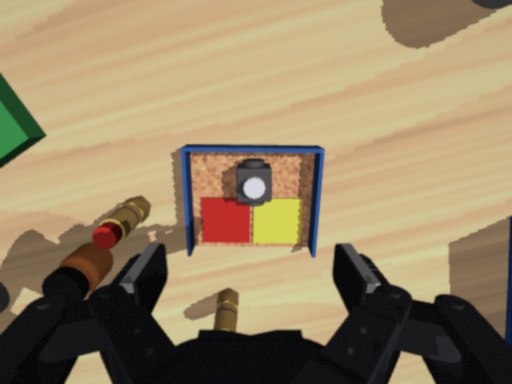

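The bay is clear. The block, with its plug at (254,187), is square to the tool and the side walls are at x=188 and x=318.

```bash
python3 -m crank '[[[-2.4,3.7,0],-1,0],[[-2.4,3.7,40],-1,0],[[-2.4,3.7,85],-1,0],[[-2.4,3.7,125],-1,0],[[-2.4,3.7,145],-1,0],[[-2.4,3.7,152],-1,0],[[-2.4,3.7,152],-1,0],[[-2.4,3.7,152],-1,0]]'
```

```text
time: 17.3
eef_pos: [0.4542, -0.3018, 0.0242]
tcp_rot: [0.993, -0.115, 0.001, 0.001]
contact_force: [-0.8, -0.1, 0.1]
opening: 1.001
finger_force: 0.0
```

```bash
python3 -m crank '[[[-2,-1.5,7],0,0],[[-2,-1.5,13],0,0],[[-2,-1.5,14],0,0],[[-2,-1.5,14],0,255],[[-2,-1.5,14],0,255],[[-2,-1.5,14],0,255],[[-2,-1.5,14],0,255],[[-2,-1.5,14],0,255],[[-2,-1.5,14],0,255],[[-2,-1.5,14],0,255]]' 60; python3 -m crank '[[[0,0,0],0,255],[[0,0,0],0,255]]';  python3 -c "
from h import *
s=get_state();print(s['eef_pos'],R.from_quat(s['tcp_rot']).as_matrix().round(3).tolist())"
```

```text
time: 18.3
eef_pos: [0.4516, -0.2995, 0.0088]
tcp_rot: [0.993, -0.115, 0.0, 0.0]
contact_force: [0.2, -0.3, 2.3]
opening: 0.41
finger_force: 61.1
time: 18.5
eef_pos: [0.4516, -0.2995, 0.0088]
tcp_rot: [0.993, -0.115, 0.0, 0.0]
contact_force: [-0.1, -0.7, 3.4]
opening: 0.413
finger_force: 61.1
[ 0.45164374 -0.29952288  0.00877097] [[0.973, -0.229, 0.001], [-0.229, -0.973, -0.001], [0.001, 0.001, -1.0]]
```

```bash
python3 -m crank '[[[0,0,-30],0,255],[[0,0,-80],0,255],[[0,0,-130],0,255],[[72,-331,-150],-28.7,255],[[72,-331,-150],-28.7,255],[[72,-331,-150],-28.7,255],[[72,-331,-150],-28.7,255],[[72,-331,-150],-28.7,255],[[72,-331,-150],-28.7,255],[[72,-331,-150],-28.7,255]]'; python3 -m crank '[[[0,0,0],0,255],[[0,0,0],0,255],[[0,0,0],0,255]]'
python3 - <<'E'
from h import *
c=cam("wrist"); f=c["frame"]; cv2.imwrite("pics/w6.png",f); H,S,V=cv2.split(cv2.cvtColor(f,cv2.COLOR_BGR2HSV))
g=((H>45)&(H<80)&(S>100)&(V>50)).astype(np.uint8); k=max(cv2.findContours(g,0,cv2.CHAIN_APPROX_NONE)[0],key=cv2.contourArea)
r=cv2.boundingRect(k); print(r); print(cv2.minAreaRect(plane(c,k[:,0],.028)[:,:2].astype(np.float32)*1000))
w=np.zeros_like(g); w[r[1]:r[1]+r[3],r[0]:r[0]+r[2]]=1; w=(w&(S<50)&(V>130)).astype(np.uint8)
k=max(cv2.findContours(w,0,1)[0],key=cv2.contourArea); print(cv2.minAreaRect(plane(c,k[:,0],.004)[:,:2].astype(np.float32)*1000))
s=get_state();print(s['eef_pos'],R.from_quat(s['tcp_rot']).as_matrix().round(3).tolist())
E
```

```text
time: 19.5
eef_pos: [0.5965, 0.0097, 0.1567]
tcp_rot: [0.991, 0.135, -0.002, -0.001]
contact_force: [0.4, -1.1, -2.0]
opening: 0.415
finger_force: 60.6
time: 19.8
eef_pos: [0.596, 0.0062, 0.1569]
tcp_rot: [0.991, 0.134, -0.002, -0.0]
contact_force: [-0.6, -0.8, -1.7]
opening: 0.415
finger_force: 60.7
(164, 107, 173, 139)
((600.2120361328125, 7.2080230712890625), (139.97830200195312, 159.42306518554688), 15.695825576782227)
((600.7547607421875, 7.037479400634766), (55.702701568603516, 56.33917999267578), 15.404770851135254)
[0.5961544  0.00577851 0.15717475] [[0.964, 0.265, -0.002], [0.265, -0.964, 0.0], [-0.002, -0.001, -1.0]]
```

View pics/w6.png

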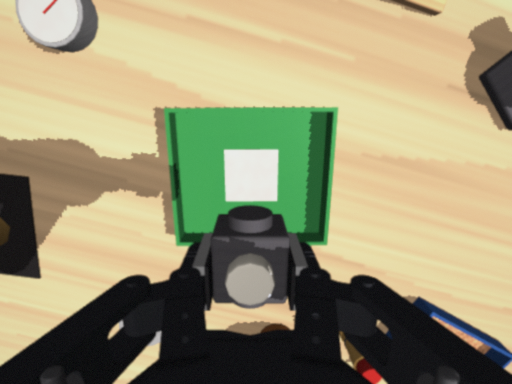

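The block is held level, and the white square is at (251,175) in the tray.

```bash
python3 -m crank '[[[3.7,0,20],0,255],[[3.7,0,65],0,255],[[3.7,0,105],0,255],[[3.7,0,130],0,255],[[3.7,0,140],0,255],[[3.7,0,143],0,255],[[3.7,0,143],0,255],[[3.7,0,143],0,255],[[3.7,0,143],0,255]]'
```

```text
time: 20.75
eef_pos: [0.6022, 0.0073, 0.0173]
tcp_rot: [0.991, 0.134, 0.002, 0.001]
contact_force: [-0.7, -0.5, -2.0]
opening: 0.413
finger_force: 60.6
```

```bash
python3 -m crank '[[[-2,0,3],0,255],[[-2,0,5],0,255],[[-2,0,7],0,255],[[-2,0,8],0,255],[[-2,0,8],0,255],[[-2,0,8],0,255]]'
```

```text
time: 21.35
eef_pos: [0.5989, 0.0071, 0.0088]
tcp_rot: [0.991, 0.135, -0.001, -0.0]
contact_force: [-4.2, -0.6, 6.2]
opening: 0.411
finger_force: 62.0
```

```bash
python3 -m crank '[[[0,0,0],0,0],[[0,0,0],0,0],[[0,0,0],0,0],[[0,0,0],0,0],[[0,0,0],0,0],[[0,0,-30],0,0],[[0,0,-80],0,0],[[0,0,-130],0,0],[[0,0,-180],0,0],[[0,0,-200],0,0]]'
python3 - <<'E'
from h import *
c=cam("wrist"); f=c["frame"]; cv2.imwrite("pics/w7.png",f); P=cloud(c); z=P[...,2]
m=((np.hypot(P[...,0]-.6,P[...,1]-.007)<.045)&(z>.031)&(z<.06)).astype(np.uint8)
k=max(cv2.findContours(m,0,1)[0],key=cv2.contourArea); print(cv2.minAreaRect(plane(c,k[:,0],.036)[:,:2].astype(np.float32)*1000))
s=get_state();print(s['eef_pos'],s["qpos"].round(2),R.from_quat(s['tcp_rot']).as_matrix().round(3).tolist())
E
```

```text
time: 22.35
eef_pos: [0.6016, 0.0067, 0.2143]
tcp_rot: [0.991, 0.134, 0.005, 0.001]
contact_force: [-0.7, -0.4, -0.8]
opening: 0.998
finger_force: 0.0
((600.1548461914062, 8.200714111328125), (46.286155700683594, 35.265567779541016), 15.342933654785156)
[0.60245464 0.0065926  0.216172  ] [-0.16  0.13  1.78 -0.    1.21  1.14] [[0.964, 0.267, 0.013], [0.267, -0.964, -0.002], [0.012, 0.006, -1.0]]
```

View pics/w7.png

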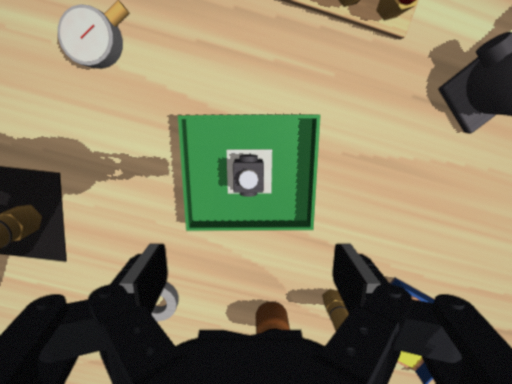

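The block stands centred on the white square, at pixel (249,172). Its measured centre is (600,8), which agrees with the square. Now the valves, starting with red.

```bash
python3 -m crank '[[[-63,-299,0],-61.2,0],[[-63,-299,0],-61.2,0],[[-63,-299,0],-61.2,0],[[-63,-299,0],-61.2,0],[[-63,-299,0],-61.2,0],[[-63,-299,0],-61.2,0],[[-63,-299,0],-61.2,0],[[-63,-299,0],-61.2,0],[[-63,-299,0],-61.2,0],[[-63,-299,0],-61.2,0]]'
cat > v.py <<'E'
from h import *
c=cam("wrist"); f=c["frame"]; P=cloud(c); z=P[...,2]; H,S,V=cv2.split(cv2.cvtColor(f,cv2.COLOR_BGR2HSV))
for n,m in(("red",(H<8)|(H>172)),("yel",(H>22)&(H<34))):
    m=(m&(S>150)&(V>90)&(z>.105)&(z<.13)).astype(np.uint8); ks=cv2.findContours(m,0,1)[0]
    if ks: k=max(ks,key=cv2.contourArea); print(n,cv2.minEnclosingCircle(plane(c,k[:,0],.115)[:,:2].astype(np.float32)*1000),k.min(0),k.max(0))
s=get_state();print(s['eef_pos'].round(4),R.from_quat(s['tcp_rot']).as_matrix().round(3).tolist())
E
python3 v.py
```

```text
time: 23.4
eef_pos: [0.459, 0.2775, 0.2069]
tcp_rot: [0.786, 0.619, -0.0, -0.0]
contact_force: [0.2, 0.2, 0.8]
opening: 1.001
finger_force: 0.0
red ((460.4911193847656, 279.1217041015625), 14.952434539794922) [[235 179]] [[268 210]]
yel ((447.9007568359375, 366.2197265625), 14.510046005249023) [[192  86]] [[228 109]]
[0.4591 0.2775 0.207 ] [[0.234, 0.972, -0.0], [0.972, -0.234, -0.0], [-0.0, -0.0, -1.0]]
```

```bash
python3 -m crank '[[[1.5,1,45],0,0],[[1.5,1,90],0,0],[[1.5,1,125],0,0],[[1.5,1,138],0,0],[[1.5,1,143],0,0],[[1.5,1,143],0,0],[[1.5,1,143],0,255],[[1.5,1,143],0,255],[[1.5,1,143],0,255],[[1.5,1,143],0,255]]' 60; python3 -m crank '[[[0,0,0],0,255],[[0,0,0],0,255],[[0,0,0],0,255],[[0,0,0],0,255],[[0,0,0],0,255]]'
```

```text
time: 24.45
eef_pos: [0.4609, 0.2801, 0.0657]
tcp_rot: [0.784, 0.62, 0.001, 0.001]
contact_force: [0.9, -0.9, 1.8]
opening: 0.383
finger_force: 59.7
time: 24.95
eef_pos: [0.4609, 0.2801, 0.0657]
tcp_rot: [0.784, 0.62, 0.001, 0.0]
contact_force: [0.9, -0.7, 6.7]
opening: 0.378
finger_force: 59.8
```

```bash
python3 -m crank '[[[0,0,-40],0,255],[[0,0,-90],0,255],[[0,0,-145],0,255],[[-259,122,-145],0,255],[[-259,122,-145],0,255],[[-259,122,-145],0,255],[[-259,122,-145],0,255],[[-259,122,-145],0,255],[[-259,122,-145],0,255],[[-259,122,-145],0,255]]'; python3 -m crank '[[[-273,-47,0],0,255],[[-273,-47,0],0,255],[[-273,-47,0],0,255],[[-273,-47,0],0,255],[[-273,-47,0],0,255],[[-273,-47,0],0,255],[[-273,-47,0],0,255],[[-273,-47,0],0,255],[[-273,-47,0],0,255]]'; python3 -c "
from h import *
s=get_state();print(s['eef_pos'],R.from_quat(s['tcp_rot']).as_matrix().round(3).tolist())"
```

```text
time: 25.95
eef_pos: [0.5181, -0.0045, 0.2071]
tcp_rot: [0.786, 0.618, -0.002, -0.001]
contact_force: [-0.3, 0.2, -4.7]
opening: 0.378
finger_force: 61.9
time: 26.85
eef_pos: [0.4097, -0.2535, 0.208]
tcp_rot: [0.784, 0.621, 0.0, -0.002]
contact_force: [0.4, 0.6, -4.9]
opening: 0.379
finger_force: 61.9
[ 0.40974343 -0.25352462  0.20798457] [[0.23, 0.973, -0.002], [0.973, -0.23, 0.003], [0.002, -0.002, -1.0]]
```

```bash
python3 -m crank '[[[0,1,40],0,255],[[0,1,85],0,255],[[0,1,120],0,255],[[0,1,131],0,255],[[0,1,133],0,255],[[0,1,133],0,255],[[0,1,133],0,255],[[0,1,133],0,255]]'
```

```text
time: 27.65
eef_pos: [0.4122, -0.2566, 0.0785]
tcp_rot: [0.784, 0.62, 0.0, 0.002]
contact_force: [1.1, 0.9, -5.1]
opening: 0.378
finger_force: 61.6
```

```bash
python3 -m crank '[[[1,-1,4],0,255],[[1,-1,6],0,255],[[1,-1,7.5],0,255],[[1,-1,8.5],0,255],[[1,-1,8.5],0,255],[[1,-1,8.5],0,255]]'
```

```text
time: 28.25
eef_pos: [0.4103, -0.2544, 0.0697]
tcp_rot: [0.784, 0.62, -0.0, -0.001]
contact_force: [-3.2, 2.7, 7.8]
opening: 0.376
finger_force: 63.5
```

```bash
python3 -m crank '[[[0,0,0],0,0],[[0,0,0],0,0],[[0,0,0],0,0],[[0,0,0],0,0],[[0,0,0],0,0],[[0,0,-30],0,0],[[0,0,-80],0,0],[[0,0,-130],0,0],[[0,0,-140],0,0],[[0,0,-140],0,0]]'; python3 w.py; python3 v.py | tail -1
```

```text
time: 29.25
eef_pos: [0.4114, -0.2554, 0.2108]
tcp_rot: [0.784, 0.62, 0.0, 0.003]
contact_force: [-0.5, -0.1, -0.6]
opening: 1.0
finger_force: 0.0
redcap [ 410.1 -254.7   14.3] rect [array([ 410., -255.]), array([27.2, 27.7]), np.float64(76.5)]
yelcap none
redlabel [ 411.  -255.8   38.6] rect [array([ 410.8, -255.1]), array([55.9, 56.4]), np.float64(75.1)]
yellabel [ 395.  -314.7   36.3] rect [array([ 395.3, -315.3]), array([51.6, 53.4]), np.float64(73.7)]
bay [ 433.  -278.4   82.9] rect [array([ 467.7, -258. ]), array([ 83.9, 165.7]), np.float64(30.5)]
plug [ 474.9 -340.1    1.3] rect [array([ 474.9, -340.1]), array([2.6, 0. ]), np.float64(80.7)]
block [ 401.9 -213.     3.3] rect [array([ 401.9, -213. ]), array([0. , 6.6]), np.float64(76.5)]
[ 0.4096 -0.2537  0.2064] [[0.231, 0.973, -0.002], [0.973, -0.231, 0.001], [0.001, -0.002, -1.0]]
```

```bash
python3 -m crank '[[[272,49,0],0,0],[[272,49,0],0,0],[[272,49,0],0,0],[[272,49,0],0,0],[[272,49,0],0,0],[[272,49,0],0,0],[[272,49,0],0,0]]'; python3 -m crank '[[[341,-154,0],0,0],[[341,-154,0],0,0],[[341,-154,0],0,0],[[341,-154,0],0,0],[[341,-154,0],0,0],[[341,-154,0],0,0],[[341,-154,0],0,0],[[341,-154,0],0,0],[[341,-154,0],0,0],[[341,-154,0],0,0]]'; python3 v.py
```

```text
time: 30.05
eef_pos: [0.5198, 0.0022, 0.2045]
tcp_rot: [0.783, 0.622, -0.002, -0.002]
contact_force: [0.4, -0.4, -0.8]
opening: 1.001
finger_force: 0.0
time: 31.05
eef_pos: [0.449, 0.3652, 0.2056]
tcp_rot: [0.784, 0.62, -0.002, 0.0]
contact_force: [-0.3, 1.0, 0.5]
opening: 1.0
finger_force: 0.0
yel ((447.4510498046875, 369.8983459472656), 15.13244342803955) [[233 177]] [[263 208]]
[0.4494 0.3648 0.2061] [[0.232, 0.973, -0.002], [0.973, -0.232, -0.002], [-0.003, -0.002, -1.0]]
```

```bash
python3 -m crank '[[[3,-3,45],0,0],[[3,-3,90],0,0],[[3,-3,125],0,0],[[3,-3,137],0,0],[[3,-3,142],0,0],[[3,-3,142],0,0],[[3,-3,142],0,0],[[3,-3,142],0,255],[[3,-3,142],0,255],[[3,-3,142],0,255]]' 60; python3 -m crank '[[[0,0,0],0,255],[[0,0,0],0,255],[[0,0,0],0,255],[[0,0,0],0,255],[[0,0,0],0,255],[[0,0,0],0,255]]'
```

```text
time: 32.1
eef_pos: [0.4478, 0.3704, 0.0668]
tcp_rot: [0.784, 0.62, 0.001, 0.0]
contact_force: [0.2, -0.1, -0.7]
opening: 0.518
finger_force: 0.0
time: 32.7
eef_pos: [0.4483, 0.3703, 0.0668]
tcp_rot: [0.784, 0.62, 0.001, 0.0]
contact_force: [1.1, -0.7, 5.7]
opening: 0.377
finger_force: 59.7
```

```bash
python3 -m crank '[[[0,0,-50],0,255],[[0,0,-100],0,255],[[-344,155,-145],0,255],[[-344,155,-145],0,255],[[-344,155,-145],0,255],[[-344,155,-145],0,255],[[-344,155,-145],0,255],[[-344,155,-145],0,255],[[-344,155,-145],0,255],[[-344,155,-145],0,255]]'; python3 -m crank '[[[-333,-48,0],0,255],[[-333,-48,0],0,255],[[-333,-48,0],0,255],[[-333,-48,0],0,255],[[-333,-48,0],0,255],[[-333,-48,0],0,255],[[-333,-48,0],0,255],[[-333,-48,0],0,255],[[-333,-48,0],0,255],[[-333,-48,0],0,255]]'; python3 -c "
from plant import *
s=get_state();print(s['eef_pos'])"
```

```text
time: 33.7
eef_pos: [0.5169, -0.003, 0.2081]
tcp_rot: [0.785, 0.619, -0.002, -0.002]
contact_force: [-0.3, 0.7, -5.7]
opening: 0.38
finger_force: 61.8
time: 34.7
eef_pos: [0.3946, -0.3114, 0.2086]
tcp_rot: [0.784, 0.62, 0.0, -0.002]
contact_force: [0.6, -0.9, -6.1]
opening: 0.381
finger_force: 61.8
[ 0.3945686  -0.31139643  0.2086361 ]
```

```bash
python3 -m crank '[[[0,1,40],0,255],[[0,1,85],0,255],[[0,1,120],0,255],[[0,1,130],0,255],[[0,1,133],0,255],[[0,1,133],0,255],[[0,1,133],0,255],[[0,1,133],0,255],[[0,1,133],0,255]]'
```

```text
time: 35.6
eef_pos: [0.3968, -0.3144, 0.0793]
tcp_rot: [0.785, 0.62, 0.0, 0.001]
contact_force: [1.0, -0.5, -6.3]
opening: 0.378
finger_force: 61.5
```

```bash
python3 -m crank '[[[0.5,0,4],0,255],[[0.5,0,6],0,255],[[0.5,0,7.5],0,255],[[0.5,0,8.5],0,255],[[0.5,0,8.5],0,255],[[0.5,0,8.5],0,255]]'
```

```text
time: 36.2
eef_pos: [0.3962, -0.3134, 0.0706]
tcp_rot: [0.784, 0.62, -0.0, -0.0]
contact_force: [-2.7, 2.1, 5.4]
opening: 0.381
finger_force: 63.1
```

```bash
python3 -m crank '[[[0,0,0],0,0],[[0,0,0],0,0],[[0,0,0],0,0],[[0,0,0],0,0],[[0,0,0],0,0],[[0,0,-30],0,0],[[0,0,-80],0,0],[[0,0,-130],0,0],[[0,0,-150],0,0],[[0,0,-150],0,0]]'; python3 -m crank '[[[0,0,0],0,0],[[0,0,0],0,0],[[0,0,0],0,0]]'; python3 w.py | head -4
python3 - <<'E'
from h import *
a=cam("wrist")["frame"]; b=cam("scene")["frame"]
cv2.imwrite("pics/end.png",np.hstack([cv2.resize(a,(400,300)),cv2.resize(b,(400,300))]))
E
```

```text
time: 37.2
eef_pos: [0.3979, -0.3151, 0.2242]
tcp_rot: [0.784, 0.62, 0.0, 0.005]
contact_force: [-0.3, 0.3, -0.2]
opening: 1.0
finger_force: 0.0
time: 37.5
eef_pos: [0.3954, -0.3122, 0.2169]
tcp_rot: [0.785, 0.62, -0.0, -0.002]
contact_force: [-0.3, 0.7, 0.8]
opening: 0.999
finger_force: 0.0
redcap [ 409.7 -255.8   14.5] rect [array([ 409.6, -255.8]), array([28.4, 27.5]), np.float64(76.6)]
yelcap [ 396.2 -313.1   14.1] rect [array([ 394.8, -310.4]), array([27.6, 19.9]), np.float64(29.9)]
redlabel [ 411.  -255.8   38.7] rect [array([ 411. , -255.6]), array([56.7, 56.5]), np.float64(75.5)]
yellabel [ 412.2 -300.6   15.9] rect [array([ 417.1, -297.3]), array([18.5, 31.4]), np.float64(34.1)]
```

View pics/end.png

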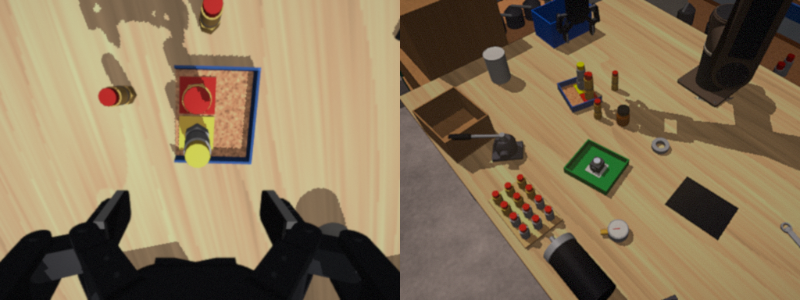

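Both valves are upright on their labels (wrist view, (198,97) and (197,153)). The block stands on the white square (scene view, (597,165)), and the gauge and jar have not moved.

```bash
python3 -c "
from plant import ctrl; print(ctrl.sign_off())"
```

```text
the job is handed in; nothing more can be done
None
```

Job handed in at about 38 s: both valves were parked on the mat, the block was stood on the tray's white square, and the valves were then returned upright to within about 1–2 mm of their labels' centres, with the gauge and jar untouched.

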